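Take the setting ring off its barbed hook

TASK

Take the pale setting ring off its barbed hook on the hanger stand: raise it, tilt it and back it out over the upturned red tip without forcing it against the hook, then set it down in the white dish and let go. Leave the tape roll hanging on the other hook.

Things in the scene. Friction and masses are not known exactly. Their poses are not given: they have to be found in the camera images.
- gauge_ring_center (a point): Centre of the pale grey setting ring: outer diameter 44 mm, bore 24 mm, 16 mm thick, about 60 g. It hangs upright, like a wheel, on one (either) of the stand's arms, centre 9 mm below the arm's centre line, about 27 mm out from the post axis; z = bore axis, along the arm. Take it from above across its diameter, one finger on each side of the arm
- stand: Fixed hanger: blue base 80x70x10 mm, post 12 mm thick, 125 mm high; arms of 6 mm bar along its +y and -y, centre line 120 mm high, level to 46 mm from the post axis, then bent up and out, 59 deg above level, to a 9 mm red bead (centre 58 mm out, 140 mm high). To pass the barb the ring moves out and up, tipped 25 to 45 deg, its top leaning to the post. Origin: centre of underside, z up
- dish: Open white round dish, 92 mm diameter, 14 mm high, floor 2 mm thick, loose on the worktop; origin at the centre of its underside. The ring goes into it, lying, leaning or on edge
- tape_roll_center (a point): Centre of the beige tape roll (68 mm diameter, bore 39 mm, 19 mm thick) hanging in the same way on the stand's other arm, centre about 103 mm above the worktop. It stays there
Mind the look-alikes: they are no part of the job. What is shaped like the dish but purple is not meant.

How it is judged:
By the outcome, as a careful person would: the job done as asked, in the order asked, and still so for the second after the job is handed in, with the robot touching nothing.
It also fails if it takes over 38 s, if anything falls off the work surface, if the arm or the gripper's body presses on something with over 40 N, if the wrist force passes 120 N, or if a joint passes its speed limit or range.

ROBOT

A 7-joint arm with a two-finger parallel gripper is mounted at the origin on a cart in front of the work surface, level with it; the furniture and walls round the work are solid. World frame = base frame: x ahead of the robot, y to its left, z up, the work surface at z = 0. Lengths are in m, angles in rad, forces in N, time in s.
With the tool pointing down it reaches from about 0.425 to 0.825 m from the base axis. Payload 3.6 kg.
Tool frame: the origin (TCP) lies where the fingers leave the gripper's body, on its centre line; the fingertips stand 73 mm ahead of it and the grasp point (between the pads) lies 54 mm ahead of it; x points along the fingers, y is the direction in which the jaws open and shut, and the axes are right-handed (so a half turn about x gives the same grasp; the last joint's range is limited). The gripper opens to 85 mm and grips with 20 to 120 N. Pads are 22 mm wide; open, the fingers measure 114 mm over their backs; the gripper's body (76 mm by 85 mm) begins 54 mm behind the grasp point. The pads swing forward as they close: fully open they stand 13 mm farther back than shut.
Start: joints at [-1.325, 0.615, -0.013, 1.423, 0.008, 1.103, -0.04], TCP at [0.174, 0.626, 0.304] pointing down, gripper open.
Joint ranges: [-3.12, 3.12], [-0.3, 2.06], [-1.34, 1.32], [0.26, 2.42], [-1.36, 4.5], [0.01, 1.98], [-2.84, 2.84]. Speed limits (rad/s): [2.79, 2.79, 3.14, 3.14, 3.14, 3.14, 3.14].

INTERFACE

Orientations are given as a unit quaternion [x, y, z, w].
In Python, from station import arm, snapshot, camera_info, ticket gives the robot as it stands. Calls block until the motion is done:
- arm.movep(position, orientation): joint-space move of the TCP to a pose.
- arm.line_to(position, velocity=0.15, ori=None): straight line of the TCP; ori=None keeps the orientation; velocity is the mean speed in m/s.
- arm.move_j(angles): joint-space move.
- arm.move_gripper(opening, effort=None): opening from 0.0 (shut) to 1.0 (fully open); effort is the grip in N (None keeps the last); returns when the fingers have stopped.
- arm.pause(seconds).
- arm.ik(position, orientation): joint angles nearest the present ones, or None.
- snapshot(name): name is "scene" or "top" or "wrist"; returns the picture (384x512x3 uint8, blue, green, red); there is no depth.
- camera_info(name): a dict with "fx", "fy", "cx", "cy" (pixels), "R" (3x3) and "t" (3): a world point X has camera coordinates R X + t; the wrist camera has in their place "T_tool_cam" (4x4, takes a point from camera to tool coordinates, whose origin is the TCP and whose axes are the tool frame's). Camera axes: x right, y down, z forward; pixel columns grow to the right and rows downward; lengths in m; the calibration is good to about 2 mm. A picture is of the moment at which its call begins: read the wrist's pose just before it. camera_info takes no time and is no camera call.
A pose or a line that the arm cannot do raises arm.MotionError and nothing moves.
- ticket.finish_job(): hands the job in, once; it reports no verdict.
Readings, each from a call of its own:
- arm.read_time(): time.
- arm.read_joint_positions(): joint angles.
- arm.read_dq(): joint speeds.
- arm.read_effort(): joint torques, N m.
- arm.read_tool_pos(): TCP position.
- arm.read_eef_rot(): TCP orientation.
- arm.read_ft_force(): force on the tool from outside, world axes, zero at the start.
- arm.read_wrist_torque(): the same for the moment, N m.
- arm.read_opening(): opening from 0.0 (shut) to 1.0 (fully open).
Only numpy, scipy, OpenCV 4.12 (cv2) and the standard library are available. Lean on these libraries where they do the work, as an engineer would, in place of code of your own. Each camera call takes 0.05 s, during which the arm holds its last target. There are 200 camera calls.

## Working session

There is one attempt and no reset: what is moved stays moved. The work goes in short steps, each a Python script; the robot and the scene stay as the last script left them, time stands still between calls to the robot, and variables do not carry over. Pictures are saved under pics/ and viewed, about 8 in all and at most 12, crops included, and the job is handed in when it is done.

```bash
mkdir -p pics; ls; python3 - <<'E'
from station import arm, snapshot, camera_info
import cv2, numpy as np
for n in("scene","top"):
    cv2.imwrite(f"pics/{n}0.png",snapshot(n)); c=camera_info(n); print(n,{k:np.round(np.array(v),4).tolist() for k,v in c.items()})
print({k:np.round(np.array(v),4).tolist() for k,v in camera_info("wrist").items()})
a=cv2.imread("pics/scene0.png");b=cv2.imread("pics/top0.png")
cv2.imwrite("pics/both0.png",cv2.resize(np.vstack([a,b]),None,fx=.78,fy=.78))
print(arm.read_time(),arm.read_tool_pos(),arm.read_eef_rot())
E
```

```text
pics
scene {'fx': 400.0462, 'fy': 400.0462, 'cx': 254.8267, 'cy': 197.3642, 'R': [[0.7384, -0.6739, -0.026], [-0.3881, -0.393, -0.8336], [0.5515, 0.6256, -0.5517]], 't': [-0.363, 0.2419, 0.685]}
top {'fx': 485.6928, 'fy': 485.6928, 'cx': 257.2458, 'cy': 192.8354, 'R': [[-0.013, -0.9997, -0.0209], [-0.9837, 0.0165, -0.1792], [0.1795, 0.0182, -0.9836]], 't': [-0.0259, 0.4687, 0.9292]}
{'fx': 292.3717, 'fy': 292.3717, 'cx': 252.4491, 'cy': 194.9061, 'T_tool_cam': [[0.0003, -0.2578, 0.9662, -0.071], [1.0, 0.0006, -0.0002, 0.0007], [-0.0006, 0.9662, 0.2578, -0.0653], [0.0, 0.0, 0.0, 1.0]]}
0.1 [0.17432689 0.62562156 0.30284342] [ 0.09493913  0.7007009  -0.09661214  0.70047906]
```

View pics/scene0.png

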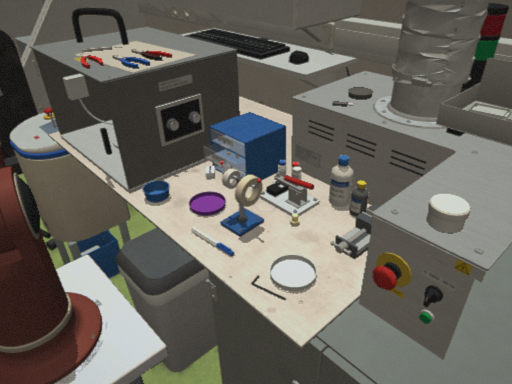

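View pics/top0.png

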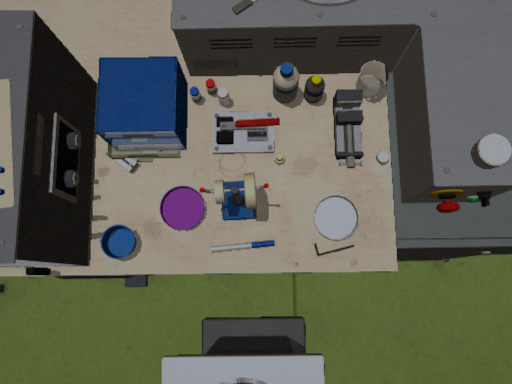

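The ring hangs on the stand's left (+y) arm, with red beads at about (202,190) and (266,186) in the top view. The stand base is at (237,205), the white dish at (336,218), and the purple decoy at (183,208). Next I'll measure them and plan the unhooking path in the arm's plane.

```bash
cat > h.py <<'E'
import numpy as np, cv2
from station import arm, snapshot, camera_info
from scipy.spatial.transform import Rotation as Ro
def cast(n,px,z,pose=None):
    c=camera_info(n); d=np.array([(px[0]-c["cx"])/c["fx"],(px[1]-c["cy"])/c["fy"],1.])
    if n=="wrist":
        p,q=pose; T=np.array(c["T_tool_cam"]); W=Ro.from_quat(q).as_matrix()
        o=W@T[:3,3]+p; d=W@T[:3,:3]@d
    else:
        R=np.array(c["R"]); o=-R.T@np.array(c["t"]); d=R.T@d
    return o+d*(z-o[2])/d[2]
def blobs(mask,amin=6):
    n,l,s,c=cv2.connectedComponentsWithStats(mask.astype(np.uint8))
    return [(c[i].round(1),s[i].tolist()) for i in range(1,n) if s[i,4]>=amin]
def hsv(im): return cv2.cvtColor(im,cv2.COLOR_BGR2HSV)
def red(im):
    h=hsv(im); return ((h[...,0]<8)|(h[...,0]>172))&(h[...,1]>150)&(h[...,2]>70)
E
cat > plan.py <<'E'
# 2D (out, up) mm, stand frame, clearance of ring section against hook; bottleneck path by Dijkstra
import numpy as np, heapq
t=np.linspace(0,1,40)[:,None]
A=np.vstack([np.c_[np.linspace(6,46,60),np.full(60,120.)],np.array([46,120])+t*np.array([12,20])]);rad=np.full(len(A),3.);rad[-1]=4.5
post=np.c_[np.full(40,6.),np.linspace(60,125,40)]
P=np.vstack([A,post]);rad=np.r_[rad,np.zeros(40)]
def clr(y,z,th):
    a=np.radians(th);u=np.array([np.cos(a),np.sin(a)]);v=np.array([-u[1],u[0]])
    d=P-[y,z];p=d@u;r=d@v
    qx=np.abs(p)-8;qr=np.abs(np.abs(r)-17)-5
    s=np.hypot(np.maximum(qx,0),np.maximum(qr,0))+np.minimum(np.maximum(qx,qr),0)
    return (s-rad).min()
Y=np.arange(24,96,1.5);Z=np.arange(108,186,1.5);T=np.arange(0,50,5)
C=np.array([[[clr(y,z,th) for th in T] for z in Z] for y in Y])
def plan():
    s=(2,int(round((120-108)/1.5)),0); best={};h=[(-C[s],0,s,None)];par={}
    # cost: length weighted by penalty for low clearance
    D={s:0};par={s:None};h=[(0,s)]
    while h:
        d,n=heapq.heappop(h)
        if d>D[n]:continue
        if Y[n[0]]>=88 and Z[n[1]]>=165: break
        for dx in(-1,0,1):
            for dz in(-1,0,1):
                for dt in(-1,0,1):
                    m=(n[0]+dx,n[1]+dz,n[2]+dt)
                    if m==n or min(m)<0 or m[0]>=len(Y) or m[1]>=len(Z) or m[2]>=len(T):continue
                    c=C[m]
                    if c<1:continue
                    e=d+np.hypot(np.hypot(1.5*dx,1.5*dz),2*dt)*(1+(6/min(c,6))**4-1)
                    if e<D.get(m,1e9):D[m]=e;par[m]=n;heapq.heappush(h,(e,m))
    L=[]
    while n:L.append(n);n=par[n]
    L=L[::-1];return np.array([[Y[a],Z[b],T[c],C[a,b,c]] for a,b,c in L])
if __name__=="__main__":
    p=plan();np.save("path.npy",p);print(np.round(p,1).tolist())
E
python3 plan.py; python3 - <<'E'
from h import *
a=cv2.imread("pics/top0.png");s=cv2.imread("pics/scene0.png")
B=[]
for n,im in(("top",a),("scene",s)):
    for c,st in blobs(red(im),3):
        if (n=="top" and 180<c[0]<290 and 170<c[1]<210) or (n=="scene" and 210<c[0]<290 and 150<c[1]<240): print(n,"red",c,st,cast(n,c,.14).round(4))
h=hsv(a)
m=((h[...,0]>105)&(h[...,0]<125)&(h[...,1]>150)&(h[...,2]>60))
for c,st in blobs(m,100): print("blue",c,st,cast("top",c,.01).round(4))
h=hsv(s);m=((h[...,0]>105)&(h[...,0]<125)&(h[...,1]>150)&(h[...,2]>60))
for c,st in blobs(m,100): print("sblue",c,st,cast("scene",c,.01).round(4))
for n,im,(x0,y0,x1,y1) in(("top",a,(300,185,375,250)),("scene",s,(255,245,335,300))):
    sub=hsv(im)[y0:y1,x0:x1]; m=(sub[...,1]<45)&(sub[...,2]>110)
    b=max(blobs(m,50),key=lambda t:t[1][4]); st=b[1]; c=(st[0]+st[2]/2+x0,st[1]+st[3]/2+y0); print(n,"dish",c,st,cast(n,c,.012).round(4))
print(cast("top",(219,192),.111),Ro.from_quat(arm.read_eef_rot()).as_matrix().round(2).tolist())
cv2.imwrite("pics/crop1.png",np.hstack([cv2.resize(a[140:260,170:290],(400,400),interpolation=2),cv2.resize(s[150:250,200:300],(400,400),interpolation=2)]))
E
```

```text
[[27.0, 120.0, 0.0, 9.0], [28.5, 120.0, 0.0, 9.0], [30.0, 120.0, 0.0, 9.0], [31.5, 120.0, 0.0, 8.7], [33.0, 120.0, 0.0, 7.5], [34.5, 120.0, 0.0, 6.2], [36.0, 120.0, 5.0, 6.2], [37.5, 120.0, 10.0, 6.1], [39.0, 120.0, 15.0, 6.1], [40.5, 121.5, 20.0, 5.7], [42.0, 121.5, 25.0, 6.0], [43.5, 121.5, 25.0, 5.4], [45.0, 123.0, 30.0, 5.9], [46.5, 124.5, 35.0, 5.6], [48.0, 126.0, 40.0, 5.7], [49.5, 127.5, 45.0, 6.2], [51.0, 129.0, 45.0, 5.8], [51.0, 130.5, 45.0, 5.6], [52.5, 132.0, 45.0, 5.8], [54.0, 133.5, 45.0, 5.7], [54.0, 135.0, 45.0, 5.8], [55.5, 136.5, 45.0, 6.4], [57.0, 138.0, 45.0, 6.8], [58.5, 139.5, 45.0, 6.8], [60.0, 141.0, 45.0, 6.8], [61.5, 142.5, 45.0, 6.8], [63.0, 144.0, 45.0, 6.8], [64.5, 145.5, 45.0, 6.8], [66.0, 147.0, 45.0, 7.1], [67.5, 147.0, 45.0, 6.4], [69.0, 148.5, 45.0, 7.3], [70.5, 148.5, 45.0, 6.9], [72.0, 148.5, 45.0, 6.8], [73.5, 150.0, 45.0, 8.4], [75.0, 151.5, 45.0, 10.1], [76.5, 153.0, 45.0, 11.9], [78.0, 154.5, 45.0, 13.8], [79.5, 156.0, 45.0, 15.7], [81.0, 157.5, 45.0, 17.7], [82.5, 159.0, 45.0, 19.7], [84.0, 160.5, 45.0, 21.7], [85.5, 162.0, 45.0, 23.7], [87.0,
[... 601 characters left out ...]
.8] [252, 241, 22, 7, 105] [ 0.3689 -0.0416  0.01  ]
sblue [132.9  61.4] [121, 58, 28, 9, 110] [0.9698 1.4961 0.01  ]
sblue [247.4 127.3] [210, 113, 75, 31, 1187] [0.8214 0.399  0.01  ]
sblue [ 38.6 153.2] [10, 141, 58, 18, 243] [0.2295 0.7206 0.01  ]
sblue [156.8 190.7] [146, 183, 22, 17, 125] [0.3815 0.2622 0.01  ]
sblue [242.1 222.3] [222, 210, 41, 25, 382] [4.522e-01 3.000e-04 1.000e-02]
sblue [105.8 244. ] [97, 231, 20, 31, 120] [0.1867 0.1499 0.01  ]
top dish (337.5, 217.5) [0, 0, 75, 65, 4408] [ 0.42   -0.1952  0.012 ]
scene dish (295.0, 272.5) [0, 0, 80, 55, 3895] [ 0.4181 -0.198   0.012 ]
[0.45850087 0.03690056 0.111     ] [[-0.0, 0.27, 0.96], [-0.0, 0.96, -0.27], [-1.0, -0.0, 0.0]]
```

View pics/crop1.png

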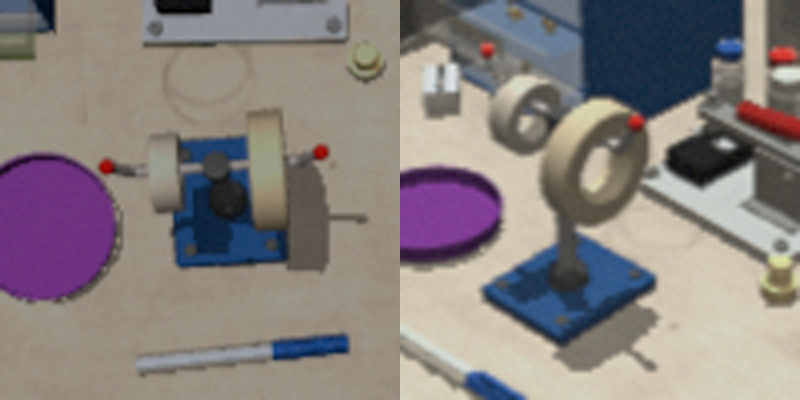

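Bead spacing is 0.116 m in both views, which matches the stand. So the stand centre is about (0.461, 0.008) and the ring about (0.460, 0.036). Before swinging over I'll check the size of the oven on the left and whether the path is reachable.

```bash
cat >> h.py <<'E'
bp=np.array([.4576,.067]);bm=np.array([.4634,-.049])
S=(bp+bm)/2; e=(bp-bm)/np.linalg.norm(bp-bm); E3=np.r_[e,0]; N3=np.array([e[1],-e[0],0]); U=np.array([0,0,1.])
G0=-18.   # gripper tilt at grasp (deg, + = body leaning to post), ring tilt = gripper tilt - G0
OFF=.005  # grasp point this far behind ring centre along tool x
def quat(g,s=1,E=E3,N=N3):
    a=np.radians(g); x=np.sin(a)*E-np.cos(a)*U; y=s*N
    return Ro.from_matrix(np.c_[x,y,np.cross(x,y)]).as_quat()
def tcp(c,g,s=1,E=E3,back=0):
    a=np.radians(g); x=np.sin(a)*E-np.cos(a)*U
    return np.asarray(c)-(.054+OFF+back)*x
def ringpt(o,z): return np.r_[S+e*o,z]
E
python3 - <<'E'
from h import *
print(S,e)
for px in((128,179),(35,85)): print("scene oven",px,cast("scene",px,0).round(3))
for px in((90,262),(93,60)): print("top oven z0",cast("top",px,0).round(3))
for z in(.2,.25,.3,.35,.4):print(z,cast("top",(38,266),z).round(3),cast("scene",(122,98),z).round(3))
p=np.load("path.npy")
for s in(1,-1):
    print(s)
    for g0 in (0,-18):
        r=[]
        for o,z,t in[(27,250,0),(27,111,0)]+[tuple(q[:3]) for q in p[::6]]:
            q=arm.ik(tcp(ringpt(o/1e3,z/1e3),t+g0,s),quat(t+g0,s)); r.append(None if q is None else np.round(q,2).tolist())
        print(g0,r[0],r[1],r[-1],[x is None for x in r])
q0=arm.read_eef_rot()
for b in(1.3,.7,.1):
    for rad in(.65,.45,.35,.3):
        for z in(.35,.5,.6):
            Q=(Ro.from_euler("z",b-1.3)*Ro.from_quat(q0)).as_quat()
            q=arm.ik([rad*np.cos(b),rad*np.sin(b),z],Q)
            if b==1.3 and q is not None: print(b,rad,z,np.round(q,2).tolist())
E
```

```text
[0.4605 0.009 ] [-0.04993762  0.99875234]
scene oven (128, 179) [0.362 0.389 0.   ]
scene oven (35, 85) [0.463 1.502 0.   ]
top oven z0 [0.338 0.313 0.   ]
top oven z0 [0.781 0.328 0.   ]
0.2 [0.324 0.325 0.2  ] [0.428 0.465 0.2  ]
0.25 [0.322 0.302 0.25 ] [0.368 0.324 0.25 ]
0.3 [0.32  0.278 0.3  ] [0.308 0.183 0.3  ]
0.35 [0.318 0.255 0.35 ] [0.248 0.042 0.35 ]
0.4 [0.316 0.231 0.4  ] [ 0.188 -0.099  0.4  ]
1
0 [-0.48, 0.34, 0.48, 1.95, -0.2, 0.9, 0.15] [-0.32, 0.55, 0.28, 2.11, -0.29, 0.52, 0.23] [0.48, 0.65, -0.44, 2.07, -0.77, 0.78, 0.8] [False, False, False, False, False, False, False, False, False, False]
-18 [-0.72, 0.39, 0.57, 1.94, 0.13, 0.91, -0.22] [-0.64, 0.62, 0.49, 2.1, 0.06, 0.54, -0.23] [0.02, 0.5, 0.01, 2.07, -0.73, 0.75, 0.67] [False, False, False, False, False, False, False, False, False, False]
-1
0 [0.64, 0.53, -1.15, 1.92, 0.56, 1.06, 2.44] [0.16, 0.57, -0.42, 2.09, 0.42, 0.56, 2.63] [-0.46, 0.93, 1.13, 2.1, -1.26, 1.71, -1.72] [False, False, False, False, False, False, False, False, False, False]
-18 [-0.12, 0.36, -0.26, 1.93, 0.46, 1.02, 2.54] [-0.16, 0.58, -0.23, 2.08, 0.68, 0.72, 2.26] [0.71, 0.74, -1.09, 2.06, 0.31, 0.62, 2.74] [False, False, False, False, False, False, False, False, False, False]
1.3 0.65 0.35 [-1.33, 0.58, -0.01, 1.35, 0.01, 1.21, -0.04]
1.3 0.65 0.5 [-1.33, 0.53, -0.0, 1.03, 0.0, 1.58, -0.04]
1.3 0.65 0.6 [-1.33, 0.57, 0.0, 0.69, -0.0, 1.88, -0.03]
1.3 0.45 0.35 [-1.33, 0.26, -0.02, 1.9, 0.01, 0.99, -0.06]
1.3 0.45 0.5 [-1.33, 0.15, -0.02, 1.6, 0.0, 1.39, -0.05]
1.3 0.45 0.6 [-1.34, 0.14, -0.01, 1.34, 0.0, 1.66, -0.05]
1.3 0.35 0.35 [-1.33, 0.09, -0.03, 2.11, 0.0, 0.94, -0.07]
1.3 0.35 0.5 [-1.34, -0.03, -0.02, 1.79, -0.0, 1.38, -0.06]
1.3 0.35 0.6 [-1.34, -0.04, -0.02, 1.53, -0.0, 1.65, -0.06]
1.3 0.3 0.35 [-1.34, 0.0, -0.04, 2.21, -0.0, 0.93, -0.07]
1.3 0.3 0.5 [-1.34, -0.12, -0.03, 1.88, -0.0, 1.39, -0.07]
1.3 0.3 0.6 [-1.34, -0.13, -0.03, 1.61, -0.0, 1.66, -0.07]
```

The oven's near corner is about (0.325, 0.31) and its top about 0.25 m, so I'll retract and swing over at z≈0.48. The whole path is reachable with s=+1, which puts the camera on the outer side.

```bash
python3 - <<'E'
from h import *
b=1.3
arm.line_to([.45*np.cos(b),.45*np.sin(b),.47],velocity=.35)
print(arm.read_time())
c=ringpt(.027,.111)
arm.movep(tcp(c,G0,back=.20)+[0,0,.06],quat(G0)); print(arm.read_time())
arm.movep(tcp(c,G0,back=.11),quat(G0)); arm.pause(.2)
print(arm.read_time(),arm.read_joint_positions().round(2),arm.read_ft_force())
p,q=arm.read_tool_pos(),arm.read_eef_rot(); im=snapshot("wrist"); np.savez("w1.npz",p=p,q=q); cv2.imwrite("pics/w1.png",im)
print(p,tcp(c,G0,back=.11),arm.read_time())
for cc,st in blobs(red(im),5): print(cc,st,cast("wrist",cc,.14,(p,q)).round(4))
E
```

```text
0.9917
2.7333
3.575 [-0.79  0.46  0.58  1.97  0.08  0.84 -0.26] [ 0.09267666 -0.3293372   0.13927387]
[0.45764099 0.08894902 0.27323567] [0.45654375 0.08812503 0.27172855] 3.625
[488.4 148. ] [479, 139, 20, 18, 258] [0.6156 0.1016 0.14  ]
[248.5 185.9] [244, 181, 10, 11, 93] [0.4567 0.064  0.14  ]
[379.9 225.5] [368, 200, 25, 53, 618] [0.5621 0.0326 0.14  ]
[249.8 292.9] [246, 290, 8, 7, 48] [ 0.4631 -0.0532  0.14  ]
```

View pics/w1.png

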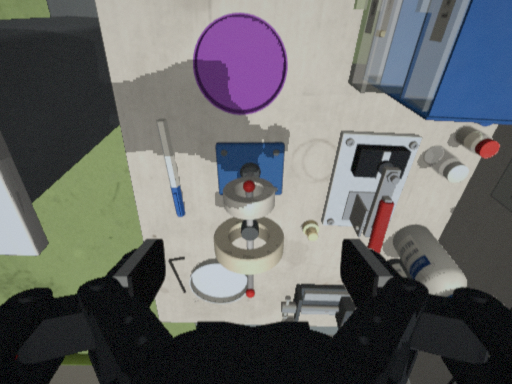

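```bash
python3 - <<'E'
from h import *
d=np.load("w1.npz");P=(d["p"],d["q"]);im=cv2.imread("pics/w1.png")
T=np.array(camera_info("wrist")["T_tool_cam"]);print("cam",Ro.from_quat(P[1]).as_matrix()@T[:3,3]+P[0])
for r in(180,190,195,200,205,210,216): print(r,cast("wrist",(248,r),.133,P).round(4))
for u in(221,275): print(u,cast("wrist",(u,198),.111,P).round(4))
cv2.imwrite("pics/w1c.png",cv2.resize(im[165:285,190:310],(600,600),interpolation=cv2.INTER_CUBIC))
E
```

```text
cam [0.453234   0.17304088 0.32078115]
180 [0.4562 0.0648 0.133 ]
190 [0.4566 0.0561 0.133 ]
195 [0.4568 0.0516 0.133 ]
200 [0.457 0.047 0.133]
205 [0.4572 0.0423 0.133 ]
210 [0.4574 0.0375 0.133 ]
216 [0.4576 0.0316 0.133 ]
221 [0.4341 0.0332 0.111 ]
275 [0.4805 0.0355 0.111 ]
```

View pics/w1c.png

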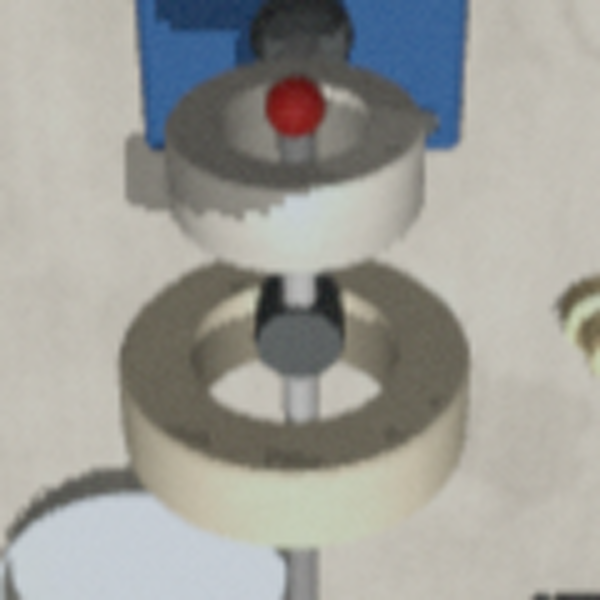

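The ring's midplane is at y≈0.037, about 28 mm out, and laterally centred to within 1 mm. Grasping and raising it.

```bash
sed -i 's/^S=(bp+bm)\/2;/S=np.array([.4600,.0079]);/' h.py; python3 - <<'E'
from h import *
O=.0285; c=ringpt(O,.111)
arm.line_to(tcp(c,G0,back=.11),velocity=.1,ori=quat(G0))
arm.line_to(tcp(c,G0),velocity=.1); print(arm.read_time(),arm.read_ft_force().round(2))
arm.move_gripper(0.,50); arm.pause(.2)
print("grip",arm.read_time(),arm.read_opening(),arm.read_ft_force().round(2),arm.read_tool_pos()-tcp(c,G0))
arm.line_to(tcp(ringpt(O,.120),G0),velocity=.03); arm.pause(.1)
print("up",arm.read_time(),arm.read_ft_force().round(2),arm.read_tool_pos()-tcp(ringpt(O,.12),G0))
p,q=arm.read_tool_pos(),arm.read_eef_rot(); im=snapshot("wrist"); np.savez("w2.npz",p=p,q=q); cv2.imwrite("pics/w2.png",im)
s=snapshot("scene"); cv2.imwrite("pics/s2.png",s)
cv2.imwrite("pics/v2.png",np.hstack([cv2.resize(im[130:290,150:350],(500,400),interpolation=2),cv2.resize(s[130:240,200:280],(290,400),interpolation=2)]))
E
```

```text
5.125 [-0.2  -0.24  0.04]
grip 5.7917 0.492336636401703 [-0.83  0.09  4.3 ] [-4.08392855e-05 -1.08006261e-04  3.09927769e-04]
up 6.3417 [ 0.11 -0.04 -1.28] [-5.09091643e-05  3.54299577e-05 -9.65619423e-05]
```

View pics/v2.png

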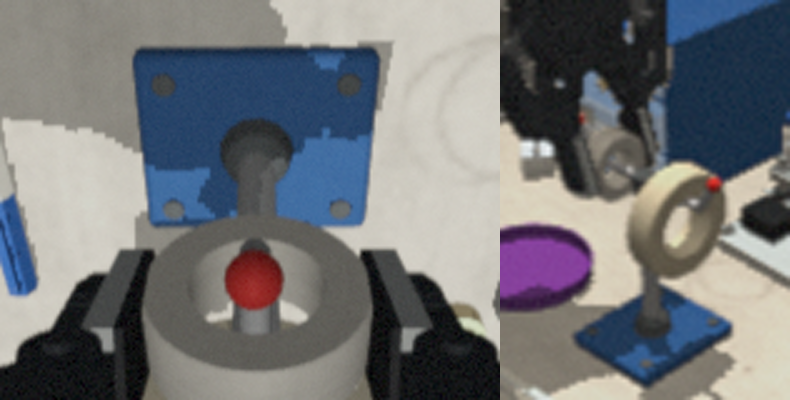

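The ring is gripped symmetrically and hangs free with the bead centred in its bore. The force is about −1.3 N, so only its weight. Now the planned unhooking path, with tilt capped at 40° and a force check at each step.

```bash
sed -i 's/T=np.arange(0,50,5)/T=np.arange(0,45,5)/' plan.py; python3 - <<'E'
from h import *
from plan import plan
from scipy.ndimage import gaussian_filter1d
import plan as pl
p=plan(); w=gaussian_filter1d(p[:,:3],1.5,axis=0,mode="nearest"); w=np.vstack([w[::3],w[-1:]])
print("min clr",p[:,3].min(),[round(pl.clr(*x),1) for x in w])
f0=arm.read_ft_force()
for o,z,t in w:
    if o<28.6: continue
    arm.line_to(tcp(ringpt(o/1e3,z/1e3),t+G0),velocity=.05,ori=quat(t+G0))
    f=arm.read_ft_force()-f0; print(np.round([o,z,t],1),f.round(2),round(arm.read_time(),2))
    if np.linalg.norm(f)>6: print("STOP"); break
np.save("w.npy",w)
s=snapshot("scene");t=snapshot("top");cv2.imwrite("pics/s3.png",s)
cv2.imwrite("pics/v3.png",np.hstack([cv2.resize(s[90:250,180:340],(400,400),interpolation=2),cv2.resize(t[140:260,170:290],(400,400),interpolation=2)]))
print(arm.read_opening())
E
```

```text
min clr 4.620330676522208 [np.float64(9.0), np.float64(8.8), np.float64(6.4), np.float64(6.2), np.float64(5.6), np.float64(5.2), np.float64(4.8), np.float64(5.5), np.float64(6.0), np.float64(6.4), np.float64(7.4), np.float64(11.4), np.float64(17.0), np.float64(22.9), np.float64(27.8), np.float64(27.8)]
[ 31.5 120.    0.3] [0.07 0.43 0.05] 6.69
[ 36.  120.1   6. ] [-0.79  0.42  0.59] 6.94
[ 40.5 121.   19.2] [-0.64  0.13  0.15] 7.37
[ 45.  123.3  30.5] [-0.77 -0.23  1.45] 7.75
[ 49.3 127.5  39. ] [-0.58  0.52  0.55] 8.06
[ 52.7 132.   40. ] [-0.26 -0.08  0.39] 8.31
[ 57.  136.5  40. ] [ 0.1  -0.2  -0.93] 8.58
[ 61.5 141.   40. ] [-0.16 -0.38 -0.17] 8.86
[ 66.  145.2  40. ] [-0.75  0.58 -0.53] 9.13
[ 70.5 147.8  40. ] [-0.52  0.84  1.21] 9.38
[ 75.  151.5  40. ] [0.08 0.49 0.05] 9.65
[ 79.5 156.   40. ] [-0.58 -0.16  1.18] 9.93
[ 84.  160.5  40. ] [-0.56 -0.42  0.33] 10.2
[ 87.6 164.1  40. ] [-0.93 -1.01  0.91] 10.45
[ 87.6 164.1  40. ] [-0.78 -0.24  0.32] 10.7
0.48985163357067374
```

View pics/v3.png

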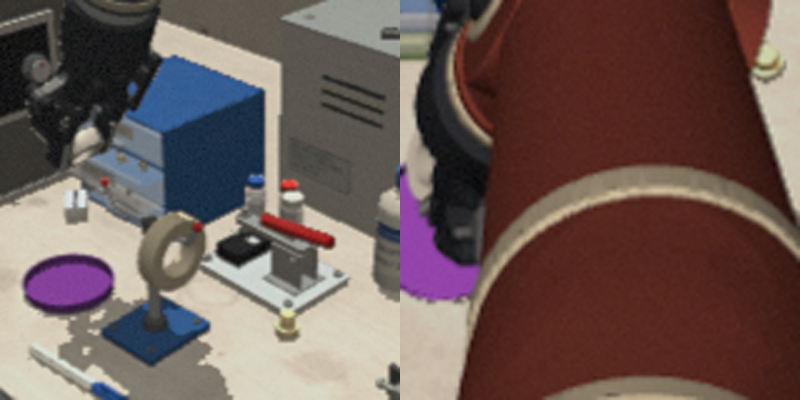

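The ring is clear of the barb with no contact force, and the tape roll is still hanging. Next, the dish centre and a reachable placing heading away from the console on the right.

```bash
python3 - <<'E'
from h import *
a=cv2.imread("pics/top0.png").astype(int);s=cv2.imread("pics/scene0.png").astype(int)
for n,im,(x0,y0,x1,y1) in(("top",a,(300,185,375,250)),("scene",s,(262,250,325,298))):
    m=(im[...,0]>im[...,2]+2)&(im.min(2)>110); k=np.zeros_like(m); k[y0:y1,x0:x1]=m[y0:y1,x0:x1]
    b=max(blobs(k,20),key=lambda t:t[1][4]); st=b[1]; print(n,b,cast(n,(st[0]+st[2]/2-.5,st[1]+st[3]/2-.5),.008).round(4),cast(n,b[0],.005).round(4))
for px in((395,255),(390,70)): print("console",cast("top",px,0).round(3))
D=np.array([.420,-.194]); j=arm.read_joint_positions(); print(j.round(2))
for hd in range(-180,180,30):
    E=np.array([np.cos(np.radians(hd)),np.sin(np.radians(hd)),0]);N=np.array([E[1],-E[0],0])
    for sg in(1,-1):
        r=[arm.ik(tcp(np.r_[D,z],22,E=E),quat(22,sg,E,N)) for z in(.025,.12)]
        print(hd,sg,[None if q is None else np.round(q,2).tolist() for q in r])
E
```

```text
top (array([335.2, 217.9]), [314, 197, 43, 43, 1421]) [ 0.4196 -0.1906  0.008 ] [ 0.4201 -0.1915  0.005 ]
scene (array([292.5, 271.3]), [271, 260, 44, 27, 738]) [ 0.4166 -0.1928  0.008 ] [ 0.4224 -0.1875  0.005 ]
console [ 0.343 -0.31   0.   ]
console [ 0.743 -0.324  0.   ]
[ 0.1   0.48 -0.16  2.07 -0.52  0.66  0.42]
-180 1 [[0.45, 0.83, -0.23, 1.87, 0.35, 0.87, 1.56], [0.5, 0.68, -0.3, 1.82, 0.31, 1.06, 1.59]]
-180 -1 [[-0.06, 0.91, 0.61, 1.89, -0.42, 0.86, -0.79], [-0.07, 0.75, 0.63, 1.84, -0.27, 1.03, -0.89]]
-150 1 [[0.42, 0.81, -0.3, 1.95, 0.65, 0.82, 1.72], [0.48, 0.66, -0.4, 1.91, 0.56, 1.02, 1.82]]
-150 -1 [[-0.13, 0.88, 0.56, 1.97, -0.23, 0.66, -0.53], [-0.15, 0.7, 0.58, 1.93, -0.09, 0.85, -0.61]]
-120 1 [[0.39, 0.79, -0.35, 2.09, 0.99, 0.74, 1.85], [0.49, 0.63, -0.49, 2.04, 0.82, 0.92, 2.04]]
-120 -1 [[-0.17, 0.83, 0.51, 2.11, -0.01, 0.4, -0.3], [-0.2, 0.64, 0.55, 2.06, 0.1, 0.62, -0.33]]
-90 1 [[0.38, 0.76, -0.35, 2.24, 1.41, 0.63, 1.92], [0.53, 0.58, -0.55, 2.19, 1.1, 0.78, 2.26]]
-90 -1 [[-0.19, 0.81, 0.52, 2.26, 0.19, 0.08, -0.01], [-0.2, 0.58, 0.5, 2.21, 0.32, 0.35, -0
[... 775 characters left out ...]
-0.66, 0.62, 0.66]]
60 -1 [[1.09, 0.88, -0.74, 2.13, 0.5, 0.34, 2.71], [1.19, 0.72, -0.88, 2.08, 0.3, 0.54, 2.82]]
90 1 [[0.62, 0.78, -0.06, 2.0, -0.48, 0.63, 1.01], [0.63, 0.62, -0.06, 1.96, -0.39, 0.82, 0.88]]
90 -1 [[1.23, 1.12, -1.14, 1.98, 0.84, 0.86, 2.83], [1.3, 1.04, -1.34, 1.94, 0.73, 1.04, 2.83]]
120 1 [[0.57, 0.81, -0.09, 1.89, -0.19, 0.77, 1.17], [0.59, 0.66, -0.12, 1.85, -0.16, 0.97, 1.11]]
120 -1 [[0.1, 0.93, 0.68, 1.91, -0.81, 1.03, -1.33], [0.06, 0.77, 0.74, 1.87, -0.66, 1.17, -1.46]]
150 1 [[0.51, 0.83, -0.16, 1.85, 0.08, 0.85, 1.36], [0.54, 0.68, -0.21, 1.8, 0.08, 1.05, 1.35]]
150 -1 [[0.02, 0.93, 0.65, 1.86, -0.61, 0.99, -1.07], [0.0, 0.77, 0.68, 1.82, -0.46, 1.14, -1.18]]
```

Dish centre is about (0.419, −0.191). I'll place with the hand leaning away from the robot (heading 180°) and the ring tipped 40°, so it lies down on release.

```bash
python3 - <<'E'
from h import *
D=np.array([.419,-.191]); E=np.array([-1.,0,0]);N=np.array([0,1.,0]); Q=quat(22,1,E,N)
p=arm.read_tool_pos()
arm.line_to(p+[0,.01,.13],velocity=.15); print(arm.read_time())
arm.movep(tcp(np.r_[D,.28],22,E=E),Q); print(arm.read_time(),arm.read_opening())
arm.line_to(tcp(np.r_[D,.07],22,E=E),velocity=.15)
p,q=arm.read_tool_pos(),arm.read_eef_rot(); im=snapshot("wrist"); s=snapshot("scene"); print(arm.read_time(),arm.read_ft_force().round(2))
cv2.imwrite("pics/v4.png",np.hstack([cv2.resize(im,(480,360)),cv2.resize(s[190:320,220:340],(320,360),interpolation=2)]))
E
```

```text
11.8167
13.15 0.4914307952489113
14.8 [ 0.48  0.03 -0.29]
```

View pics/v4.png

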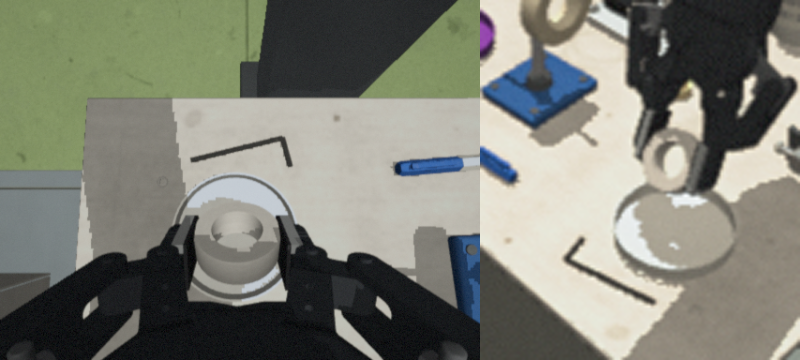

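The ring is centred over the dish (ring at column 238, dish at about 237). Lowering and releasing.

```bash
python3 - <<'E'
from h import *
D=np.array([.419,-.191]); E=np.array([-1.,0,0])
f0=arm.read_ft_force()
for z in(.035,.030,.0275,.026):
    arm.line_to(tcp(np.r_[D,z],22,E=E),velocity=.05); f=arm.read_ft_force()-f0; print(z,f.round(2))
    if f[2]>2.5: break
arm.move_gripper(.60); arm.pause(.3); print("rel",arm.read_time(),arm.read_opening(),(arm.read_ft_force()-f0).round(2))
p=arm.read_tool_pos(); x=Ro.from_quat(arm.read_eef_rot()).as_matrix()[:,0]
arm.line_to(p-.06*x,velocity=.08); arm.move_gripper(1.); arm.line_to(p-.06*x+[0,0,.15],velocity=.2); arm.pause(.5)
w=snapshot("wrist"); s=snapshot("scene"); print(arm.read_time(),(arm.read_ft_force()-f0).round(2))
cv2.imwrite("pics/v5.png",np.hstack([cv2.resize(w,(400,300)),cv2.resize(s[140:310,200:340],(364,442),interpolation=2)[:300] if 0 else cv2.resize(s[140:310,200:340],(247,300),interpolation=2)]))
E
```

```text
0.035 [-0.86 -0.35 -0.2 ]
0.03 [-0.32  0.33 -0.24]
0.0275 [-1.02 -1.12 -0.03]
0.026 [-0.52 -0.51 -1.1 ]
rel 16.9583 0.603539962762298 [-1.68 -0.59  0.66]
19.8 [0.09 0.44 0.42]
```

View pics/v5.png

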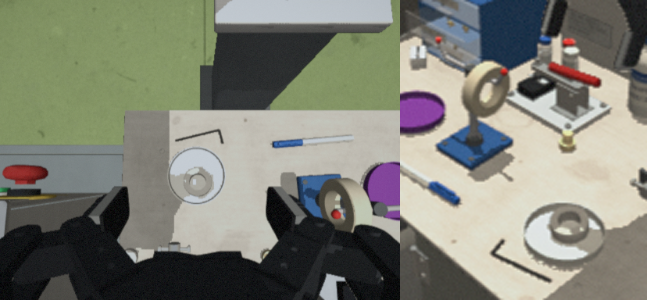

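The ring lies flat inside the white dish, the tape roll still hangs on its hook, and the gripper is well clear. Handing in.

```bash
python3 -c "
from station import arm,ticket
print(abs(arm.read_dq()).max(),arm.read_time(),ticket.finish_job())"
```

```text
the job is handed in; nothing more can be done
0.0030491878051102143 19.8 None
```

The setting ring is off its hook and lying flat in the white dish. I handed the job in at 19.8 s of the 38 s allowed.

- **Unhooking:** I gripped the ring across its diameter, raised it 9 mm and tipped it up to 40° with its top towards the post. It then moved out and up over the red tip. Planned clearance to the hook was at least 4.6 mm, and measured forces stayed within about 1.6 N of the free-hanging reading.
- **Placing:** I let go about 2 mm above the dish floor, and the ring tipped over to lie flat. I never felt it touch the floor before release.
- **Last check:** The final wrist and scene pictures show the ring inside the dish and the tape roll still hanging. The gripper is open and well clear, and the arm is at rest.
- **Disagreements:** The camera views differed by about 3–5 mm on the bead positions and up to about 5 mm on the dish. My first dish measurement failed because the colour mask also took in the table, so I redid it with a tighter mask.

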